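# Post the takings case into the counter deposit box

## Task

The till is cashed up: take the flat aluminium takings case out of the wooden stand and post it through the slot in the sloping face of the grey deposit box, pushing it on against the sprung flap until it has dropped right inside and the flap has closed behind it. Leave the wooden order board standing in its groove and do not disturb the bell, the tongs, the brush or the price card.

Things in the scene. Friction and masses are not known exactly. Their poses are not given: they have to be found in the camera images.
- deposit_box: Grey steel counter deposit box, fixed, closed but for its slot; 180 deep (x) x 170 wide (y) x 206 high mm. Origin: centre of its underside on the table; the front, with a locked door, faces its own -x; z up. The front is 155 mm high; from its top edge a flat face slopes up and back at 20 deg, 150 mm long, to the level top. It may change places with the stand.
- slot (a point): Centre of the slot's mouth, on the sloping face, 10 mm in front of the box's centre, 184 mm above the table; its axes are the box's, not tilted. The slot lies level along the box's y: 123 mm long, 9.5 mm wide, straight for 10 mm, its lips rounded by 1.5 mm. Things go in square to the face: along the box's (0.342, 0, -0.940), down and away from its front.
- flap (a joint): Sprung flap inside, 13 mm behind the face, hinged along the slot's lower (front) side. 0 = closed, up to 1.45 rad as a thing pushes it in. It takes 6 to 9 N straight in to start it, less and less as it opens. It pinches a case let go part-way, leaning some 10 deg; pushed on until its edge is flush with the face the case drops by itself and the flap springs shut.
- takings_case: Flat closed aluminium case, loose, 8 thick (x) x 120 wide (y) x 85 high (z) mm, about 0.3 kg, long edges fully rounded, told by its size and bare metal. It stands on a long edge in the front or the rear groove of the stand, with 1 mm of play a side, and may lean a few degrees. Origin: centre of its lower edge; z up. It is the same either way up and round.
- case_center (a point): Middle of the takings case, 42.5 mm above its lower edge.
- stand: Wooden stand, fixed, 126 (x) x 150 (y) x 34 mm high. Origin: centre of its underside. Two grooves run along its y at x = -30 and +30 mm, 10.5 mm wide, bottoms 10 mm above the table; things stand 24 mm deep in them, wide faces looking along the stand's x.
- order_board: Plain wooden order board, loose, 8 thick (x) x 150 wide (y) x 102 high (z) mm, standing on a long edge in the other groove of the stand: larger than the case and too wide for the slot. Origin: centre of its lower edge. It stays where it is.
- call_bell: Counter bell, 76 mm across and 56 mm high, loose on the upper tier of the table. A bystander.
- tongs_0: Steel bread tongs, 212 mm long, loose on the upper tier. A bystander.
- card_f0: Price card in a wooden foot, 28 x 58 x 82 mm, loose near the front edge of the table. A bystander.
- bench_brush: Wooden flour brush, 250 mm long, loose on the table to the right of the work. A bystander.

How it is judged:
By the outcome, as a careful person would: the job done as asked, in the order asked, and still so for the second after the job is handed in, with the robot touching nothing.
It also fails if it takes over 51 s, if anything falls off the work surface, if the arm or the gripper's body presses on something with over 40 N, if the wrist force passes 120 N, or if a joint passes its speed limit or range.

## Robot

A 6-joint arm with a two-finger parallel gripper is mounted at the origin on a cart in front of the work surface, level with it; the furniture and walls round the work are solid. World frame = base frame: x ahead of the robot, y to its left, z up, the work surface at z = 0. Lengths are in m, angles in rad, forces in N, time in s.
With the tool pointing down it reaches from about 0.325 to 0.85 m from the base axis. Payload 4.4 kg.
Tool frame: the origin (TCP) lies at the very end of the fingers, on their centre line; the grasp point (between the pads) lies 19 mm behind it; z points along the fingers, y is the line along which they close (so a half turn about z gives the same grasp; the last joint's range is limited). The gripper opens to 94 mm and grips with 3 to 60 N. Pads are 16 mm wide; open, the fingers measure 119 mm over their backs; the gripper's body (75 mm by 177 mm) begins 78 mm behind the grasp point.
Start: joints at [1.165, 0.207, 1.542, -0, 1.393, -0.15], TCP at [0.145, 0.556, 0.205] pointing down, gripper open.
Joint ranges: [-2.73, 2.73], [-0.86, 2.22], [0.23, 2.46], [-1.11, 4.25], [0.08, 2.63], [-2.82, 2.82]. Speed limits (rad/s): [2.79, 2.79, 3.14, 3.14, 3.14, 3.14].

## Interface

Orientations are given as [roll, pitch, yaw] about the fixed x, y, z axes, in that order (R = Rz(yaw) Ry(pitch) Rx(roll)).
In Python, from rig import sensors, cams, r gives the robot as it stands.
- The arm moves only by the tool servo_tool, never from a script. Its arguments are lists of equal length, an entry for each row: "delta_pos": the shift along the tool's x, y, z in mm, a list of three; "rotation": the turn, a rotation vector about the tool's x, y, z in degrees, a list of three; "jaw": the opening, from -1 (shut) to 1 (fully open). In form: {"delta_pos": [[tx, ty, tz], ...], "rotation": [[rx, ry, rz], ...], "jaw": [jaw, ...]}. A call has 1 to 8 rows; each row shifts and turns the commanded pose from where the row before left it, along the tool's axes as they then stand; what a row does not reach is not made up. A row lasts 1/8 s, in which the tool goes at most 62.5 mm and 10.7 degrees, less where a joint would pass 70% of its speed; a pose out of reach is approached as far as the arm can. A call is refused whole if a number of a shift passes 62.5 or a number of a turn 10.7, either way. A call with a gripper value outside its range is refused whole. The fingers move at their own pace and stop on an object; the grip force is fixed at half the most. Time passes only in rows, so rows that do not move let the fingers close. It gives the time, the measured TCP pose, the force, the opening and the grip force at its end, in the units of the state.
- sensors.observe(): the state, without advancing time (a new reading comes with each control period).
- cams.read_camera(name): name is "side" or "top" or "wrist"; returns a dict with "frame" (400x640x3 uint8, red, green, blue), "K" (3x3 intrinsics, pixels), "distortion" ([k1, k2, p1, p2, k3] as OpenCV has them; the pictures are not rectified), "T" (4x4, takes a point from camera to world coordinates); the wrist camera has in their place "hand_eye" (4x4, takes a point from camera to tool coordinates, whose origin is the TCP and whose axes are the flange's). Camera axes: x right, y down, z forward; pixel columns grow to the right and rows downward; lengths in m; the calibration is good to about 2 mm. A picture is of the moment at which its call begins: read the wrist's pose just before it. There is no depth.
- r.job_done(): hands the job in; it is judged then, once.
The state is a dict: "time_s": time; "joint_positions": joint angles; "dq": joint speeds; "tau": joint torques, N m; "ee_pos": TCP position; "tcp_rot": TCP orientation; "ft_force": force on the tool from outside, world axes, zero at the start; "wrist_torque": the same for the moment, N m; "finger_gap": finger opening in m; "grasp_force": force on a finger pad.
Only numpy, scipy, OpenCV 4.12 (cv2) and the standard library are available. Lean on these libraries where they do the work, as an engineer would, in place of code of your own. Each camera call takes 0.05 s, during which the arm holds its last target. There are 200 camera calls.

## Working session

There is one attempt and no reset: what is moved stays moved. The work goes in short steps, Python scripts to look and compute and a tool call to move; the robot and the scene stay as the last step left them, time stands still between calls to the robot, and variables do not carry over. Pictures are saved under pics/ and viewed, at most 10 in all, crops included, and the job is handed in when it is done.

Besides the shell and the picture viewer there is one more tool, called as name(argument=value, ...), one argument or row to a line, values as JSON. servo_tool: Moves the arm, as the interface text tells. Its arguments: {"type":"object","properties":{"delta_pos":{"type":"array"},"rotation":{"type":"array"},"jaw":{"type":"array"}},"required":["delta_pos","rotation","jaw"]}

```bash
mkdir -p pics; ls
python3 - <<'E'
from rig import sensors,cams,r
import cv2,numpy as np
s=sensors.observe();print(s)
for n in("side","top"):
    c=cams.read_camera(n);cv2.imwrite(f"pics/{n}0.png",c["frame"][...,::-1]);np.savez(f"{n}0.npz",**{k:np.array(v) for k,v in c.items()})
    print(n,c["K"],c["distortion"],c["T"])
E
```

```text
pics
{'time_s': 0.0, 'joint_positions': array([ 1.16450569e+00,  2.07417007e-01,  1.54294228e+00, -8.40885724e-06,
        1.39347175e+00, -1.50510313e-01]), 'dq': array([ 0.00192017,  0.00066587, -0.00063549, -0.0009623 ,  0.00044909,
       -0.0007252 ]), 'tau': array([ 4.63529204e-05, -3.70891714e+01, -2.81410933e+01,  6.98993728e-02,
        3.63060005e-02, -1.88223480e-04]), 'ee_pos': array([0.14517577, 0.55554667, 0.20429804]), 'tcp_rot': array([-3.13937834e+00, -3.27448019e-04,  2.88581346e+00]), 'ft_force': array([-0.02658339,  1.24512673, -0.36036939]), 'wrist_torque': array([ 0.03627137,  0.01463108, -0.00223957]), 'grasp_force': 0.0, 'finger_gap': 0.09377750330204057}
side [[472.71481849   0.         321.81013494]
 [  0.         472.71481849 197.37193913]
 [  0.           0.           1.        ]] [-0.10192376  0.          0.          0.          0.        ] [[ 0.52165615 -0.73538704  0.43252833  0.00447974]
 [-0.85305028 -0.45756578  0.25087602 -0.35765081]
 [ 0.01341919 -0.49983944 -0.86601412  1.33756921]
 [ 0.          0.          0.          1.        ]]
top [[402.60212211   0.         324.60207998]
 [  0.         402.60212211 205.9019108 ]
 [  0.           0.           1.        ]] [-0.01193821  0.          0.          0.          0.        ] [[-0.26513823 -0.8969207   0.35388555  0.22735696]
 [-0.96415794  0.24279272 -0.10701006  0.08383582]
 [ 0.0100587  -0.36957402 -0.92914685  1.00325998]
 [ 0.          0.          0.          1.        ]]
```

View pics/side0.png

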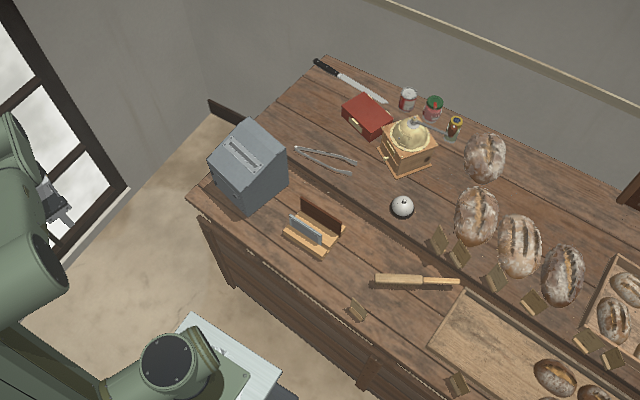

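View pics/top0.png

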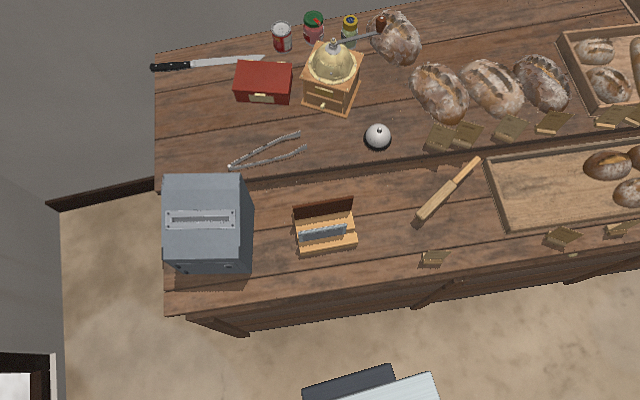

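The box (side ~248,165; top ~202,222) faces the robot. The stand is at side ~(315,225) and top ~(325,225), with the case in the front groove and the board behind it. I'll zoom in on both.

Run:
```python
import cv2,numpy as np
def cr(n,x,y,w,h,f): 
    i=cv2.imread(f"pics/{n}0.png")[y:y+h,x:x+w]; return cv2.resize(i,None,fx=f,fy=f,interpolation=cv2.INTER_CUBIC)
a=np.hstack([cr("side",200,105,100,75,4),cr("side",275,185,80,75,4)][:1]+[cr("side",270,185,100,75,4)])
b=np.hstack([cr("top",155,165,100,75,4),cr("top",280,185,100,75,4)])
cv2.imwrite("pics/z0.png",np.vstack([a,b]))
```

```text
(no output)
```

View pics/z0.png

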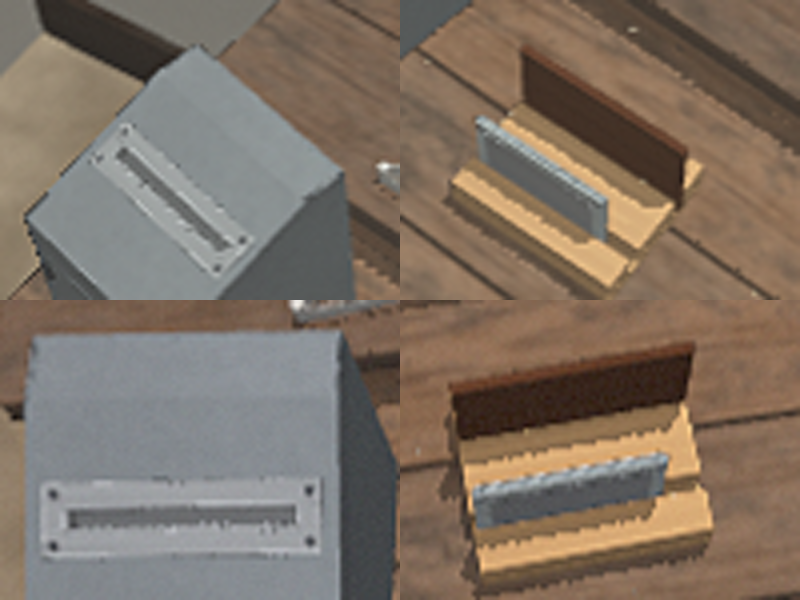

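```bash
cat > h.py <<'E'
import numpy as np,cv2
from scipy.spatial.transform import Rotation as R
def ray(c,T,p):
    u=cv2.undistortPoints(np.array(p,float).reshape(-1,1,2),np.array(c["K"]),np.array(c["distortion"]))[:,0]
    d=np.c_[u,np.ones(len(u))]@T[:3,:3].T
    return T[:3,3],d
def onz(c,T,p,z):
    o,d=ray(c,T,p); z=np.broadcast_to(z,len(d)); return o+d*((z-o[2])/d[:,2])[:,None]
def tri(o1,d1,o2,d2):
    out=[]
    for a,b in zip(d1,d2):
        A=np.c_[a,-b]; t=np.linalg.lstsq(A,o2-o1,rcond=None)[0]; p,q=o1+a*t[0],o2+b*t[1]; out.append(np.r_[(p+q)/2,np.linalg.norm(p-q)])
    return np.array(out)
E
python3 - <<'E'
from h import *
np.set_printoptions(precision=4,suppress=True)
s=np.load("side0.npz");t=np.load("top0.npz")
S={"slot":([(229.3,142.5),(257,166.8)],[(171.7,219.5),(229,219)],.184),"case":([(289.5,215),(321,235)],[(298.7,232.5),(346.2,224.5)],.095),
"board":([(270+120/4,185+47/4),(270+285/4,185+148/4)],[(280+50/4,185+85/4),(280+293/4,185+44/4)],.112)}
for k,(a,b,z) in S.items():
    print(k,onz(s,s["T"],a,z),onz(t,t["T"],b,z)); print(tri(*ray(s,s["T"],a),*ray(t,t["T"],b)))
E
```

```text
slot [[0.5963 0.3144 0.184 ]
 [0.5685 0.1916 0.184 ]] [[0.5951 0.3161 0.184 ]
 [0.564  0.1967 0.184 ]]
[[0.5982 0.3175 0.1788 0.0014]
 [0.5723 0.1981 0.1704 0.0053]]
case [[ 0.5228  0.0523  0.095 ]
 [ 0.5162 -0.0615  0.095 ]] [[ 0.524   0.0563  0.095 ]
 [ 0.5138 -0.0578  0.095 ]]
[[ 0.5276  0.056   0.0837  0.0002]
 [ 0.5178 -0.0595  0.0874  0.0031]]
board [[ 0.5839  0.054   0.112 ]
 [ 0.5759 -0.0938  0.112 ]] [[ 0.5859  0.0552  0.112 ]
 [ 0.5735 -0.0922  0.112 ]]
[[ 0.5866  0.0552  0.1082  0.0016]
 [ 0.5759 -0.0931  0.1091  0.0024]]
```

```bash
cat >> h.py <<'E'
def box_rot(yaw,tilt):  # tool x = +y of the object, tool z down, tilted away from front
    a=np.radians(tilt); z=np.array([np.sin(a),0,-np.cos(a)]); x=np.array([0,1.,0]); y=np.cross(z,x)
    return R.from_euler("z",yaw,degrees=True)*R.from_matrix(np.c_[x,y,z])
def plan(p0,R0,p1,R1,n,nt=None):
    "n equal rows, shift in axes at row start, then turn"
    rv=(R0.inv()*R1).as_rotvec(degrees=True)/n; Rc=R0; out=[]
    for i in range(n):
        out.append(np.round(Rc.inv().apply((p1-p0)*1000/n),1)); Rc=Rc*R.from_rotvec(rv,degrees=True)
    print("rot/row",np.round(rv,2)); print("shifts",[list(map(float,o)) for o in out])
E
python3 - <<'E'
from h import *
from rig import sensors,cams
np.set_printoptions(precision=4,suppress=True)
w=cams.read_camera("wrist");print(w["hand_eye"],w["K"],w["distortion"])
s=sensors.observe();p0=s["ee_pos"];R0=R.from_euler("xyz",s["tcp_rot"])
slot=np.array([.581,.255,.184]);R1=box_rot(-13.7,20)
print(R0.as_matrix(),R1.as_matrix())
plan(p0,R0,slot-R1.as_matrix()[:,2]*.17,R1,8); plan(p0,R0,slot-R1.as_matrix()[:,2]*.17,R1,12)
E
```

```text
[[-0.0006 -0.9713 -0.2379  0.069 ]
 [ 1.     -0.0003 -0.0011 -0.0011]
 [ 0.001  -0.2379  0.9713 -0.1788]
 [ 0.      0.      0.      1.    ]] [[280.9271   0.     318.4727]
 [  0.     280.9271 198.9478]
 [  0.       0.       1.    ]] [-0.0365  0.      0.      0.      0.    ]
[[-0.9675  0.2531 -0.0007]
 [ 0.2531  0.9674 -0.0015]
 [ 0.0003 -0.0017 -1.    ]] [[ 0.2368  0.913   0.3323]
 [ 0.9715 -0.2226 -0.081 ]
 [ 0.      0.342  -0.9397]]
rot/row [-1.98 -1.93 11.01]
shifts [[-54.9, -22.7, -17.4], [-58.8, -11.2, -16.0], [-60.3, 0.8, -14.2], [-59.4, 12.8, -11.9], [-56.2, 24.3, -9.3], [-50.8, 34.9, -6.5], [-43.3, 44.1, -3.5], [-34.1, 51.7, -0.6]]
rot/row [-1.32 -1.29  7.34]
shifts [[-36.6, -15.2, -11.6], [-38.5, -10.1, -11.0], [-39.7, -4.8, -10.3], [-40.2, 0.5, -9.5], [-40.0, 5.9, -8.5], [-39.1, 11.1, -7.4], [-37.5, 16.2, -6.2], [-35.2, 21.0, -5.0], [-32.3, 25.4, -3.7], [-28.9, 29.4, -2.4], [-24.9, 32.9, -1.0], [-20.5, 35.8, 0.3]]
```

servo_tool(
  delta_pos=[
    [-37,-15,-18],
    [-38,-10,-16],
    [-40,-5,-12],
    [-40,0,-9],
    [-40,6,-8],
    [-39,11,-6],
    [-37,16,-4],
    [-35,21,-3],
  ],
  rotation=[
    [-1.3,-1.3,7.3],
    [-1.3,-1.3,7.3],
    [-1.3,-1.3,7.3],
    [-1.3,-1.3,7.3],
    [-1.3,-1.3,7.3],
    [-1.3,-1.3,7.3],
    [-1.3,-1.3,7.3],
    [-1.3,-1.3,7.3],
  ],
  jaw=[0,0,0,0,0,0,0,0],
)

```text
time_s: 1.15
ee_pos: [0.3994, 0.3648, 0.3048]
tcp_rot: [2.904, 0.065, 1.849]
ft_force: [-0.4, -0.1, -0.0]
finger_gap: 0.047
grasp_force: 0.0
```

servo_tool(
  delta_pos=[
    [-32,25,-2],
    [-29,29,-1],
    [-25,33,0],
    [-20,36,0],
    [0,0,0],
    [0,0,0],
  ],
  rotation=[
    [-1.3,-1.3,7.3],
    [-1.3,-1.3,7.3],
    [-1.3,-1.3,7.3],
    [-1.3,-1.3,7.3],
    [0,0,0],
    [0,0,0],
  ],
  jaw=[0,0,0,0,0,0],
)

```text
time_s: 1.9
ee_pos: [0.5254, 0.2717, 0.3467]
tcp_rot: [2.795, 0.005, 1.34]
ft_force: [-0.5, -0.7, -0.8]
finger_gap: 0.0467
grasp_force: 0.0
```

```bash
cat >> h.py <<'E'
def snap(name):
    from rig import sensors,cams
    s=sensors.observe();c=cams.read_camera("wrist");cv2.imwrite(f"pics/{name}.png",c["frame"][...,::-1])
    Tt=np.eye(4);Tt[:3,:3]=R.from_euler("xyz",s["tcp_rot"]).as_matrix();Tt[:3,3]=s["ee_pos"]
    np.savez(name+".npz",K=c["K"],distortion=c["distortion"],frame=c["frame"],T=Tt@c["hand_eye"],HE=c["hand_eye"],tcp=Tt)
    print(s["time_s"],s["ee_pos"],s["tcp_rot"],s["joint_positions"],s["ft_force"],s["finger_gap"])
E
python3 -c "
from h import *;snap('w1')"
```

```text
1.9 [0.52535745 0.2716696  0.34668356] [2.79543069 0.0049683  1.34028855] [ 0.45821457 -0.00178016  1.5234678  -0.22629487  1.35667111  0.7067466 ] [-0.50691987 -0.67634006 -0.78117659] 0.046719088120037736
```

View pics/w1.png

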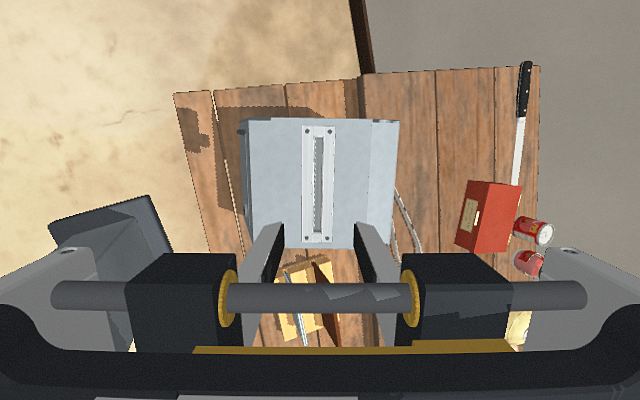

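The wrist view shows the slot as a dark strip from about (319,136) to (318,232), centred in the light plate.

```bash
cat > m1.py <<'E'
from h import *
import sys
np.set_printoptions(precision=4,suppress=True)
w=np.load("w1.npz");g=cv2.cvtColor(w["frame"],cv2.COLOR_RGB2GRAY)
print(g[180,298:340]);print(g[128:142,319],g[226:240,319])
m=np.zeros_like(g);m[128:241,306:332]=(g[128:241,306:332]<165)*255
cs,_=cv2.findContours(m,cv2.RETR_EXTERNAL,cv2.CHAIN_APPROX_NONE)
c=max(cs,key=cv2.contourArea);x,y,W,H=cv2.boundingRect(c);print(x,y,W,H)
pts=c[:,0].astype(float)
mid=[(r,(m[r]>0).nonzero()[0]) for r in range(y+6,y+H-6)]
f=np.polyfit([a for a,_ in mid],[b.mean() for _,b in mid],1)
e=[(np.polyval(f,v),v) for v in (y-.5,y+H-.5)];print(e,np.mean([len(b) for _,b in mid]))
P=onz(w,w["T"],e,.184);d=P[0]-P[1];print(P,P.mean(0),np.linalg.norm(d),np.degrees(np.arctan2(-d[0],d[1])))
E
python3 m1.py
```

```text
[189 188 185 181 232 220 220 220 216 220 221 221 218 216 241 251 139 202
 143 139 144 157 143 110 174 239 222 221 218 216 222 221 222 220 220 246
 185 185 189 190 190 192]
[222 222 220 220 223 224 222 232 237 168 126 147 149 149] [143 145 151 137 110 106 159 198 214 213 215 216 212 219]
313 138 11 96
[(np.float64(318.73453754995967), 137.5), (np.float64(317.2671631303123), 233.5)] 7.571428571428571
[[0.5954 0.3146 0.184 ]
 [0.5651 0.1935 0.184 ]] [0.5803 0.2541 0.184 ] 0.12481602427594876 -14.057133351178813
```

Run:
```python
from h import *
from rig import sensors
s=sensors.observe();p0=s["ee_pos"];R0=R.from_euler("xyz",s["tcp_rot"])
plan(p0,R0,np.array([.519,-.002,.22]),box_rot(-4.8,0),6)
```

```text
rot/row [ 3.3   0.29 -1.37]
shifts [[-44.6, 1.6, 23.3], [-44.7, 1.9, 22.9], [-44.9, 2.1, 22.6], [-45.1, 2.3, 22.2], [-45.2, 2.5, 21.9], [-45.4, 2.7, 21.5]]
```

servo_tool(
  delta_pos=[
    [-45,2,20],
    [-45,2,21],
    [-45,2,23],
    [-45,2,23],
    [-45,2.5,23],
    [-45,2.5,23],
    [0,0,0],
    [0,0,0],
  ],
  rotation=[
    [3.3,0.3,-1.4],
    [3.3,0.3,-1.4],
    [3.3,0.3,-1.4],
    [3.3,0.3,-1.4],
    [3.3,0.3,-1.4],
    [3.3,0.3,-1.4],
    [0,0,0],
    [0,0,0],
  ],
  jaw=[0,0,0,0,0,0,0,0],
)

```text
time_s: 2.95
ee_pos: [0.5186, -0.001, 0.2221]
tcp_rot: [3.14, -0.002, 1.489]
ft_force: [0.4, 0.6, 0.6]
finger_gap: 0.0469
grasp_force: 0.0
```

```bash
python3 -c "
from h import *;snap('w2')"
```

```text
2.95 [ 0.51855459 -0.00097471  0.22205404] [ 3.13993848e+00 -1.98859694e-03  1.48916003e+00] [-0.17030819  0.0715843   1.65953273  0.00215542  1.40900442 -0.08901588] [0.36707139 0.63727682 0.55603438] 0.04686611093604329
```

View pics/w2.png

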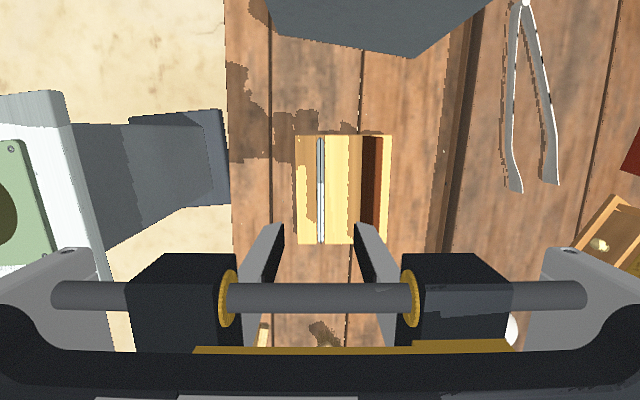

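The case shows at columns 316–326, rows 138–243, with the board to its right at about 361–382.

```bash
cat > m2.py <<'E'
from h import *
np.set_printoptions(precision=4,suppress=True,linewidth=160)
w=np.load("w2.npz");f=w["frame"].astype(int)
for r in (150,170,190,210,230): print(r,[tuple(map(int,p)) for p in f[r,314:330]])
sat=(f.max(2)-f.min(2))<40
m=sat[:,312:332]; 
rows=[r for r in range(125,256) if m[r].sum()>=4]; print(rows[0],rows[-1],[int(m[r].sum()) for r in range(130,252)])
mid={r:312+m[r].nonzero()[0].mean() for r in rows[3:-3]}
q=np.polyfit(list(mid),list(mid.values()),1)
e=[(np.polyval(q,v),v) for v in (rows[0]-.5,rows[-1]+.5)]
for z in (.095,.0905):
  P=onz(w,w["T"],e,z);d=P[0]-P[1];print(e,P,P.mean(0),np.linalg.norm(d),np.degrees(np.arctan2(-d[0],d[1])))
print(onz(w,w["T"],[(361,190),(382,190)],.112), w["T"][:3,3])
E
python3 m2.py
```

```text
150 [(227, 175, 109), (222, 167, 104), (119, 108, 91), (156, 168, 172), (183, 193, 190), (194, 205, 202), (38, 42, 44), (195, 201, 197), (177, 185, 186), (149, 157, 162), (117, 86, 64), (255, 255, 172), (255, 249, 175), (255, 241, 162), (254, 240, 166), (255, 244, 166)]
170 [(225, 176, 114), (221, 167, 108), (142, 112, 79), (143, 160, 164), (182, 194, 192), (191, 199, 197), (56, 63, 67), (196, 207, 204), (180, 192, 189), (153, 161, 166), (132, 105, 75), (255, 241, 156), (255, 234, 155), (254, 236, 156), (255, 242, 164), (255, 244, 170)]
190 [(219, 169, 107), (224, 171, 109), (88, 63, 32), (130, 145, 147), (244, 251, 251), (253, 255, 255), (123, 134, 137), (232, 239, 234), (255, 255, 255), (234, 248, 251), (130, 98, 71), (255, 244, 156), (255, 239, 164), (253, 232, 152), (252, 227, 145), (255, 242, 166)]
210 [(211, 163, 106), (221, 168, 104), (171, 125, 72), (137, 150, 155), (245, 253, 253), (254, 255, 255), (118, 126, 128), (234, 242, 240), (255, 255, 255), (172, 187, 190), (135, 105, 76), (255, 245, 158), (255, 244, 168), (254, 233, 157), (253, 230, 150), (254, 234, 154)]
230 [(255,
[... 409 characters left out ...]
, 7, 7, 7, 7, 7, 7, 7, 7, 7, 7, 7, 7, 7, 7, 7, 7, 7, 7, 7, 7, 7, 7, 7, 7, 7, 7, 7, 7, 7, 7, 7, 7, 7, 7, 7, 7, 7, 7, 7, 7, 7, 7, 7, 7, 7, 7, 7, 7, 7, 7, 7, 7, 7, 7, 7, 7, 7, 6, 6, 6, 7, 7, 7, 7, 7, 6, 6, 2, 1, 0, 0, 0, 0, 0, 0, 0, 0]
[(np.float64(320.0746288198858), 125.5), (np.float64(319.93979937653995), 241.5)] [[ 0.5258  0.0712  0.095 ]
 [ 0.5151 -0.0592  0.095 ]] [0.5205 0.006  0.095 ] 0.1308973910781459 -4.703843150385523
[(np.float64(320.0746288198858), 125.5), (np.float64(319.93979937653995), 241.5)] [[ 0.5259  0.0713  0.0905]
 [ 0.515  -0.0611  0.0905]] [0.5204 0.0051 0.0905] 0.13282244160933157 -4.70384315038549
[[0.5633 0.0019 0.112 ]
 [0.5854 0.0001 0.112 ]] [0.5232 0.0662 0.401 ]
```

Run:
```python
from h import *
from rig import sensors
np.set_printoptions(precision=4,suppress=True,linewidth=160)
w=np.load("w2.npz")
P=onz(w,w["T"],[(320,137),(320,242.7)],.095);print(P,P.mean(0),np.linalg.norm(P[0]-P[1]))
f=w["frame"].astype(int)
for c in (319,322): print([tuple(map(int,p)) for p in f[132:144,c]],[tuple(map(int,p)) for p in f[238:248,c]])
s=sensors.observe();p0=s["ee_pos"];R0=R.from_euler("xyz",s["tcp_rot"]);R1=box_rot(-4.7,0)
t=P.mean(0)
plan(p0,R0,np.r_[t[:2],.120],R1,3); plan(np.r_[t[:2],.120],R1,np.r_[t[:2],.070],R1,3)
```

```text
[[ 0.5248  0.0594  0.095 ]
 [ 0.515  -0.0607  0.095 ]] [ 0.5199 -0.0007  0.095 ] 0.12048384969617768
[(126, 103, 80), (120, 95, 77), (145, 115, 83), (201, 154, 99), (208, 163, 100), (142, 119, 99), (110, 123, 131), (166, 176, 175), (194, 203, 199), (196, 208, 204), (193, 202, 198), (194, 199, 197)] [(246, 253, 251), (248, 254, 253), (247, 255, 255), (242, 249, 246), (207, 184, 163), (194, 147, 113), (196, 154, 118), (187, 148, 112), (182, 146, 107), (189, 148, 114)]
[(111, 91, 74), (109, 88, 74), (133, 106, 78), (192, 150, 95), (221, 169, 108), (209, 165, 111), (192, 159, 121), (174, 170, 156), (174, 187, 191), (178, 188, 189), (174, 185, 185), (176, 186, 185)] [(255, 255, 255), (255, 255, 255), (255, 255, 255), (243, 248, 246), (203, 171, 143), (191, 141, 106), (186, 140, 107), (181, 135, 105), (181, 136, 106), (183, 142, 106)]
rot/row [ 0.05 -0.03  0.03]
shifts [[-0.0, 0.3, 34.2], [-0.0, 0.3, 34.2], [0.0, 0.3, 34.2]]
rot/row [0. 0. 0.]
shifts [[0.0, 0.0, 16.7], [0.0, 0.0, 16.7], [0.0, 0.0, 16.7]]
```

servo_tool(
  delta_pos=[
    [0,0.5,40],
    [0,0.5,40],
    [0,0,32],
    [0,0,25],
    [0,0,15],
    [0,0,0],
  ],
  rotation=[
    [0,0,0],
    [0,0,0],
    [0,0,0],
    [0,0,0],
    [0,0,0],
    [0,0,0],
  ],
  jaw=[0,0,0,0,0,0],
)

```text
time_s: 3.75
ee_pos: [0.5196, -0.0009, 0.0698]
tcp_rot: [3.141, -0.001, 1.49]
ft_force: [-0.7, -0.9, 0.4]
finger_gap: 0.0467
grasp_force: 0.0
```

servo_tool(
  delta_pos=[
    [0,0,0],
    [0,0,0],
    [0,0,0],
    [0,0,0],
    [0,0,0],
    [0,0,0],
  ],
  rotation=[
    [0,0,0],
    [0,0,0],
    [0,0,0],
    [0,0,0],
    [0,0,0],
    [0,0,0],
  ],
  jaw=[-1,-1,-1,-1,-1,-1],
)

```text
time_s: 4.5
ee_pos: [0.5203, -0.0022, 0.0703]
tcp_rot: [3.139, -0.001, 1.488]
ft_force: [0.1, -0.9, 2.0]
finger_gap: 0.0077
grasp_force: 30.0
```

servo_tool(
  delta_pos=[
    [0,0,-10],
    [0,0,-20],
    [0,0,-40],
    [0,0,-50],
    [0,0,-60],
    [0,0,-60],
    [0,0,-40],
    [0,0,0],
  ],
  rotation=[
    [0,0,0],
    [0,0,0],
    [0,0,0],
    [0,0,0],
    [0,0,0],
    [0,0,0],
    [0,0,0],
    [0,0,0],
  ],
  jaw=[-1,-1,-1,-1,-1,-1,-1,-1],
)

```text
time_s: 5.5
ee_pos: [0.5211, -0.0026, 0.3539]
tcp_rot: [3.132, -0.001, 1.488]
ft_force: [0.2, -0.3, -3.3]
finger_gap: 0.0075
grasp_force: 30.0
```

```bash
python3 -c "
from h import *;snap('w3')"
```

```text
5.5 [ 0.52108684 -0.002568    0.3538618 ] [ 3.13232724e+00 -5.19974750e-04  1.48828743e+00] [-1.72008854e-01  8.90391556e-03  1.45843145e+00  1.35201123e-03
  1.66507534e+00 -8.93640924e-02] [ 0.20037047 -0.29051757 -3.30706568] 0.00751164010942895
```

View pics/w3.png

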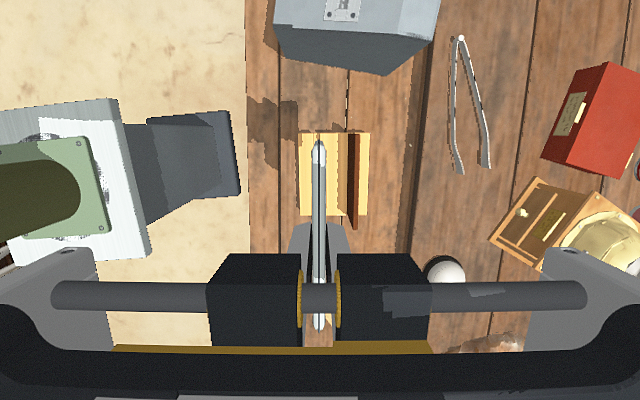

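The case is held at columns 313–326, from row ~142 (+x end) to row ~330, above the empty groove. The board is still in place.

Run:
```python
from h import *
w=np.load("w3.npz");T=np.linalg.inv(w["HE"])
def pj(P): return cv2.projectPoints(np.array(P,float),cv2.Rodrigues(T[:3,:3])[0],T[:3,3],w["K"],w["distortion"])[0][:,0].round(1).tolist()
print(pj([(.06,0,-.025),(.06,0,.06),(-.06,0,-.025),(.06,.004,-.025),(.06,-.004,-.025),(0,0,-.025)]))
f=w["frame"].astype(int)
print([(r,tuple(map(int,f[r,319]))) for r in list(range(136,170,1))]); print([(r,tuple(map(int,f[r,319]))) for r in range(318,340)])
for r in(150,160,180,200,220,325): print(r,f[r,308:332,0].tolist(),f[r,308:332,2].tolist())
```

```text
[[319.5, 144.6], [319.1, 139.4], [319.4, 334.1], [326.9, 144.6], [312.1, 144.6], [319.5, 248.1]]
[(136, (139, 103, 66)), (137, (144, 109, 70)), (138, (139, 102, 68)), (139, (97, 78, 60)), (140, (51, 60, 66)), (141, (51, 62, 66)), (142, (47, 49, 52)), (143, (39, 42, 45)), (144, (58, 64, 67)), (145, (72, 78, 82)), (146, (71, 73, 80)), (147, (69, 68, 76)), (148, (70, 73, 76)), (149, (68, 73, 76)), (150, (70, 78, 79)), (151, (66, 71, 71)), (152, (68, 74, 76)), (153, (66, 74, 78)), (154, (68, 74, 82)), (155, (76, 83, 86)), (156, (74, 81, 84)), (157, (71, 77, 83)), (158, (78, 82, 86)), (159, (74, 81, 85)), (160, (76, 81, 84)), (161, (80, 83, 89)), (162, (78, 83, 89)), (163, (61, 66, 70)), (164, (40, 40, 47)), (165, (41, 43, 45)), (166, (42, 45, 47)), (167, (39, 39, 46)), (168, (40, 43, 50)), (169, (42, 44, 51))]
[(318, (113, 119, 128)), (319, (111, 121, 127)), (320, (114, 123, 129)), (321, (112, 121, 126)), (322, (112, 120, 125)), (323, (117, 122, 130)), (324, (113, 120, 130)), (325, (115, 121, 131)), (326, (113, 122, 129)), (327, (118, 126, 133)), (328, (117, 128, 136)), (329, (118, 131, 
[... 988 characters left out ...]
5, 244, 106, 149, 164, 166, 172, 184, 40, 44, 191, 172, 165, 157, 138, 145, 243, 255, 254, 253, 253, 253] [156, 154, 155, 116, 128, 156, 172, 170, 177, 188, 47, 50, 195, 176, 171, 165, 149, 166, 106, 164, 152, 147, 152, 149]
220 [194, 189, 184, 181, 123, 147, 162, 165, 172, 185, 38, 57, 188, 175, 165, 163, 136, 117, 193, 180, 178, 181, 180, 171] [114, 113, 112, 111, 135, 153, 168, 169, 178, 189, 47, 65, 193, 180, 170, 169, 147, 131, 102, 100, 100, 100, 102, 99]
325 [176, 161, 143, 137, 134, 112, 214, 221, 229, 244, 99, 115, 255, 247, 243, 249, 166, 162, 163, 159, 158, 153, 152, 248] [102, 101, 91, 86, 80, 88, 226, 226, 232, 248, 107, 131, 255, 249, 248, 255, 133, 84, 92, 89, 87, 86, 87, 145]
```

```bash
cat > m3.py <<'E'
from h import *
from rig import sensors
import sys
s=sensors.observe();p0=s["ee_pos"];R0=R.from_euler("xyz",s["tcp_rot"]);R1=box_rot(-14.0,20);d=R1.as_matrix()[:,2]
slot=np.array([.5803,.2541,.184])-.0005*R1.as_matrix()[:,0]
plan(p0,R0,slot-d*float(sys.argv[1]),R1,int(sys.argv[2]))
e=R1.inv().apply(p0-slot)*1000; print("TCP in slot frame mm",e.round(1),"rot err deg",(R0.inv()*R1).as_rotvec(degrees=True).round(2),s["ft_force"].round(1),s["time_s"],s["finger_gap"])
E
python3 m3.py .15 6
```

```text
rot/row [-3.3  -0.28  1.53]
shifts [[44.7, -1.9, 4.3], [44.7, -3.3, 3.9], [44.6, -4.7, 3.5], [44.5, -6.1, 2.9], [44.3, -7.4, 2.3], [44.1, -8.7, 1.6]]
TCP in slot frame mm [-263.    59.9 -155.3] rot err deg [-19.79  -1.69   9.16] [ 0.2 -0.1 -3.8] 5.55 0.007591660026351582
```

servo_tool(
  delta_pos=[
    [45,-2,4],
    [45,-3,4],
    [44.5,-5,3.5],
    [44.5,-6,3],
    [44,-7.5,2],
    [44,-8.5,2],
    [0,0,0],
    [0,0,0],
  ],
  rotation=[
    [-3.3,-0.3,1.5],
    [-3.3,-0.3,1.5],
    [-3.3,-0.3,1.5],
    [-3.3,-0.3,1.5],
    [-3.3,-0.3,1.5],
    [-3.3,-0.3,1.5],
    [0,0,0],
    [0,0,0],
  ],
  jaw=[-1,-1,-1,-1,-1,-1,-1,-1],
)

```text
time_s: 6.55
ee_pos: [0.5286, 0.2654, 0.3208]
tcp_rot: [2.799, 0.007, 1.33]
ft_force: [-0.1, 0.7, -2.5]
finger_gap: 0.0076
grasp_force: 30.0
```

```bash
python3 m3.py .075 4; python3 m3.py .075 4|tail -1
```

```text
rot/row [-0.09  0.08  0.08]
shifts [[0.3, 0.8, 17.9], [0.3, 0.8, 17.9], [0.3, 0.8, 17.9], [0.3, 0.8, 17.9]]
TCP in slot frame mm [  -1.    -2.9 -146.6] rot err deg [-0.35  0.31  0.3 ] [-0.1  0.7 -2.5] 6.55 0.0076312101211352045
TCP in slot frame mm [  -1.    -2.9 -146.6] rot err deg [-0.35  0.31  0.3 ] [-0.1  0.7 -2.5] 6.55 0.0076312101211352045
```

servo_tool(
  delta_pos=[
    [0.5,1.5,18],
    [0.5,1.5,18],
    [0,0,18],
    [0,0,17],
    [0,0,0],
    [0,0,0],
  ],
  rotation=[
    [-0.3,0.3,0.3],
    [0,0,0],
    [0,0,0],
    [0,0,0],
    [0,0,0],
    [0,0,0],
  ],
  jaw=[-1,-1,-1,-1,-1,-1],
)

```text
time_s: 7.3
ee_pos: [0.5574, 0.2608, 0.2592]
tcp_rot: [2.788, -0.005, 1.326]
ft_force: [-0.0, 0.1, -1.4]
finger_gap: 0.0077
grasp_force: 30.0
```

```bash
python3 m3.py .075 1
python3 - <<'E'
from h import *
snap('w4')
from rig import cams
ims=[]
for n,(x,y) in(("side",(200,90)),("top",(150,150))):
    c=cams.read_camera(n);ims.append(cv2.resize(c["frame"][y:y+100,x:x+100,::-1],None,fx=4,fy=4,interpolation=cv2.INTER_CUBIC))
w=cv2.imread("pics/w4.png")[90:190,270:370]; 
cv2.imwrite("pics/z4.png",cv2.resize(np.hstack(ims),(800,400)))
E
```

```text
rot/row [ 0.27 -0.24 -0.13]
shifts [[-1.5, -3.4, 3.8]]
TCP in slot frame mm [  1.4   3.3 -78.9] rot err deg [ 0.27 -0.24 -0.13] [-0.   0.1 -1.4] 7.3 0.007700050683654529
7.3 [0.55740064 0.26078398 0.25924369] [ 2.78776864 -0.00467121  1.3257282 ] [ 0.41336942  0.08107939  1.61606418 -0.2287533   1.16719431  0.72000643] [-0.00698086  0.09350772 -1.42762059] 0.007700050683654529
```

View pics/z4.png

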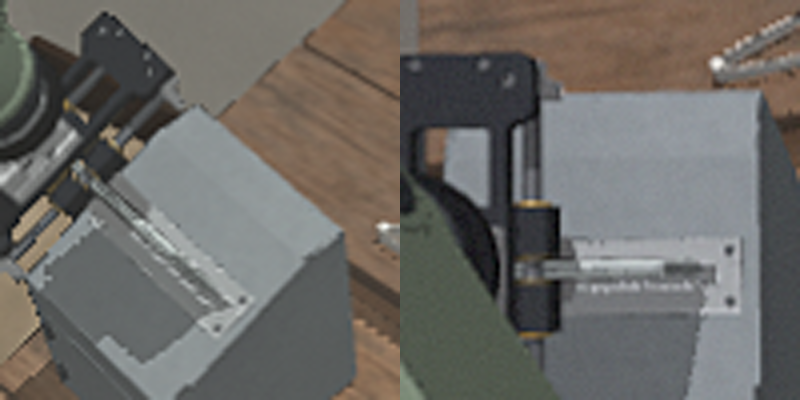

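View pics/w4.png

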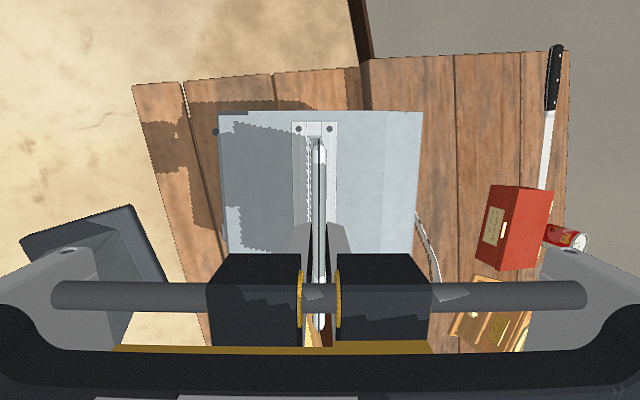

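The plate spans columns ~291–337 (centre 314), while the case centre is at 319. So the tool is about 4 mm too far back, which matches the measured +3.3. I'll correct that with small moves.

servo_tool(
  delta_pos=[
    [-1.4,-3.3,4],
    [0,0,0],
    [0,0,0],
    [0,0,0],
  ],
  rotation=[
    [0.3,-0.2,-0.1],
    [0,0,0],
    [0,0,0],
    [0,0,0],
  ],
  jaw=[-1,-1,-1,-1],
)

```text
time_s: 7.95
ee_pos: [0.5552, 0.2598, 0.2541]
tcp_rot: [2.793, -0.001, 1.326]
ft_force: [0.3, 0.2, -3.4]
finger_gap: 0.0078
grasp_force: 30.0
```

```bash
python3 m3.py .060 3
python3 - <<'E'
from h import *
snap('w5')
w=np.load("w5.npz");f=w["frame"].astype(int)
for r in (123,127,131,135,140,150,160,170,180): print(r,f[r,285:345,1].tolist())
for c in (300,308,330): print(c,f[112:140,c,1].tolist())
E
```

```text
rot/row [-0.02 -0.01 -0.01]
shifts [[0.0, 0.1, 4.9], [0.0, 0.1, 4.9], [0.0, 0.1, 4.9]]
TCP in slot frame mm [ -0.   -0.2 -74.7] rot err deg [-0.05 -0.02 -0.02] [ 0.3  0.2 -3.4] 7.95 0.007842181482609857
7.95 [0.55516855 0.25980646 0.25407076] [ 2.79332608e+00 -5.06175435e-04  1.32625868e+00] [ 0.41320993  0.08370253  1.62258724 -0.22865922  1.16488823  0.71979527] [ 0.34919563  0.16896676 -3.4171814 ] 0.007842181482609857
123 [189, 192, 192, 188, 190, 195, 188, 194, 192, 193, 162, 238, 223, 220, 220, 225, 213, 202, 148, 211, 236, 230, 228, 220, 220, 222, 203, 224, 220, 218, 219, 221, 221, 220, 222, 223, 224, 223, 220, 224, 224, 205, 223, 222, 219, 220, 226, 216, 202, 206, 208, 226, 232, 225, 220, 223, 228, 150, 192, 192]
127 [191, 188, 186, 191, 189, 191, 190, 193, 195, 200, 134, 236, 222, 219, 231, 118, 95, 104, 106, 96, 80, 216, 232, 224, 222, 222, 199, 221, 219, 220, 220, 218, 221, 220, 221, 221, 222, 222, 222, 222, 223, 208, 224, 221, 219, 221, 174, 85, 99, 105, 100, 101, 152, 235, 224, 222, 224, 190, 189, 193]
131 [204, 173, 175, 175, 174, 168, 194, 196, 194, 197, 151, 241, 227,
[... 1789 characters left out ...]
129, 128, 134, 130, 129, 125, 162, 158, 153, 155, 153, 149, 152, 155, 161, 159, 157, 153, 159, 152, 109, 134, 166, 177, 179, 183, 196, 40, 51, 202, 180, 175, 171, 152, 118, 179, 232, 221, 222, 221, 218, 219, 221, 224, 223, 223, 222, 223, 219, 242, 178, 186, 191, 190]
300 [189, 189, 191, 191, 193, 191, 183, 176, 226, 219, 219, 225, 198, 91, 78, 118, 190, 230, 223, 219, 217, 225, 195, 144, 145, 149, 149, 154]
308 [197, 196, 192, 191, 191, 193, 183, 185, 229, 222, 221, 220, 220, 224, 222, 224, 224, 223, 222, 224, 221, 222, 223, 224, 223, 235, 207, 150]
330 [190, 190, 192, 186, 193, 189, 182, 188, 223, 219, 221, 220, 220, 222, 221, 221, 226, 222, 220, 218, 217, 219, 217, 218, 218, 218, 218, 217]
```

The slot and case centres now agree to within about 0.5 mm. I'll advance slowly.

servo_tool(
  delta_pos=[
    [0,-0.2,5],
    [0,-0.1,5],
    [0,0,5],
    [0,0,3],
    [0,0,3],
    [0,0,0],
  ],
  rotation=[
    [0,0,0],
    [0,0,0],
    [0,0,0],
    [0,0,0],
    [0,0,0],
    [0,0,0],
  ],
  jaw=[-1,-1,-1,-1,-1,-1],
)

```text
time_s: 8.75
ee_pos: [0.5617, 0.258, 0.2338]
tcp_rot: [2.794, -0.0, 1.326]
ft_force: [0.6, 0.3, -2.5]
finger_gap: 0.0077
grasp_force: 30.0
```

```bash
python3 m3.py .04 3
```

```text
rot/row [-0.03 -0.   -0.01]
shifts [[0.1, 0.3, 4.4], [0.1, 0.3, 4.4], [0.1, 0.3, 4.4]]
TCP in slot frame mm [ -0.2  -0.8 -53.3] rot err deg [-0.08 -0.   -0.02] [ 0.6  0.3 -2.5] 8.75 0.007697211288701742
```

Force hasn't risen, and the edge is about 7 mm in.

servo_tool(
  delta_pos=[
    [0,0.2,5],
    [0,0.2,5],
    [0,0,5],
    [0,0,5],
    [0,0,5],
    [0,0,0],
  ],
  rotation=[
    [0,0,0],
    [0,0,0],
    [0,0,0],
    [0,0,0],
    [0,0,0],
    [0,0,0],
  ],
  jaw=[-1,-1,-1,-1,-1,-1],
)

```text
time_s: 9.5
ee_pos: [0.5711, 0.2558, 0.2102]
tcp_rot: [2.792, -0.001, 1.326]
ft_force: [2.2, 1.2, -2.0]
finger_gap: 0.0077
grasp_force: 30.0
```

```bash
python3 m3.py .004 5
```

```text
rot/row [ 0.   -0.01 -0.  ]
shifts [[0.0, -0.0, 4.8], [0.0, -0.0, 4.8], [0.0, -0.0, 4.8], [0.0, -0.0, 4.8], [0.0, -0.0, 4.8]]
TCP in slot frame mm [ -0.    0.2 -27.8] rot err deg [ 0.01 -0.03 -0.01] [ 2.2  1.2 -2. ] 9.5 0.007687260788117262
```

servo_tool(
  delta_pos=[
    [0,0,5],
    [0,0,5],
    [0,0,5],
    [0,0,4],
    [0,0,4],
    [0,0,0],
    [0,0,0],
  ],
  rotation=[
    [0,0,0],
    [0,0,0],
    [0,0,0],
    [0,0,0],
    [0,0,0],
    [0,0,0],
    [0,0,0],
  ],
  jaw=[-1,-1,-1,-1,-1,-1,-1],
)

```text
time_s: 10.38
ee_pos: [0.5778, 0.254, 0.1885]
tcp_rot: [2.794, -0.0, 1.326]
ft_force: [2.1, 0.9, -2.5]
finger_gap: 0.0077
grasp_force: 30.0
```

```bash
python3 m3.py .003 1
```

```text
rot/row [-0.1   0.   -0.01]
shifts [[0.2, 0.7, 2.1]]
TCP in slot frame mm [-0.2 -0.7 -5.1] rot err deg [-0.1   0.   -0.01] [ 2.1  0.9 -2.5] 10.375 0.007662477703272372
```

servo_tool(
  delta_pos=[
    [0,0,0],
    [0,0,0],
    [0,0,0],
    [0,0,0],
    [0,0,-20],
    [0,0,-25],
    [0,0,0],
    [0,0,0],
  ],
  rotation=[
    [0,0,0],
    [0,0,0],
    [0,0,0],
    [0,0,0],
    [0,0,0],
    [0,0,0],
    [0,0,0],
    [0,0,0],
  ],
  jaw=[-0.2,-0.2,-0.2,-0.2,-0.2,-0.2,-0.2,-0.2],
)

```text
time_s: 11.38
ee_pos: [0.563, 0.2578, 0.2317]
tcp_rot: [2.793, -0.001, 1.326]
ft_force: [0.0, -1.7, -0.0]
finger_gap: 0.0373
grasp_force: 0.0
```

```bash
python3 m3.py .05 1; python3 -c "
from h import *;snap('w6')"
```

```text
rot/row [-0.04 -0.03 -0.02]
shifts [[0.1, 0.3, 0.8]]
TCP in slot frame mm [ -0.1  -0.3 -50.8] rot err deg [-0.04 -0.03 -0.02] [ 0.  -1.7 -0. ] 11.375 0.037309608623466155
11.375 [0.56302312 0.25779829 0.23165012] [ 2.79327123e+00 -6.20083507e-04  1.32635592e+00] [ 0.40367097  0.11265871  1.63779199 -0.23047999  1.11960857  0.72067273] [ 0.0272812  -1.74715499 -0.03481519] 0.037309608623466155
```

View pics/w6.png

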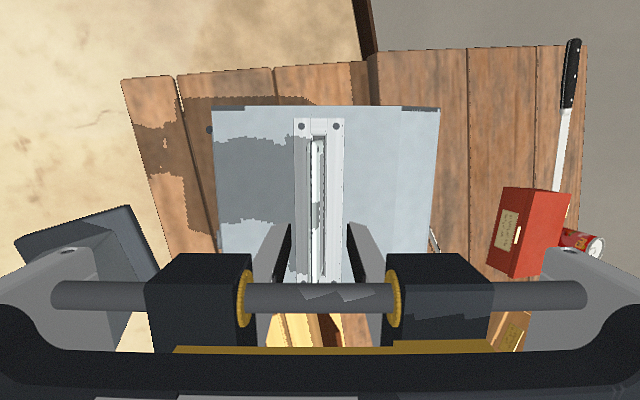

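The case stays pinched, leaning slightly forward, with its edge at columns ~309–322. Next I'll close the fingers and push.

servo_tool(
  delta_pos=[
    [0,-2,0],
    [0,0,0],
    [0,0,0],
    [0,0,8],
    [0,0,6],
    [0,0,5],
    [0,0,5],
    [0,0,5],
  ],
  rotation=[
    [0,0,0],
    [0,0,0],
    [0,0,0],
    [0,0,0],
    [0,0,0],
    [0,0,0],
    [0,0,0],
    [0,0,0],
  ],
  jaw=[-1,-1,-1,-1,-1,-1,-1,-1],
)

```text
time_s: 12.42
ee_pos: [0.5715, 0.2561, 0.2044]
tcp_rot: [2.792, -0.001, 1.326]
ft_force: [-2.1, 0.4, 5.3]
finger_gap: 0.0004
grasp_force: 2.9
```

```bash
python3 m3.py .002 4
```

```text
rot/row [ 0.01 -0.02 -0.01]
shifts [[-0.1, 0.4, 5.1], [-0.1, 0.4, 5.1], [-0.1, 0.4, 5.1], [-0.1, 0.4, 5.1]]
TCP in slot frame mm [  0.3  -1.5 -22.2] rot err deg [ 0.03 -0.07 -0.03] [-2.1  0.4  5.3] 12.425 0.00035658959002630465
```

servo_tool(
  delta_pos=[
    [0,0.5,5],
    [0,0.5,5],
    [0,0,4],
    [0,0,3],
    [0,0,2],
    [0,0,1],
    [0,0,0],
  ],
  rotation=[
    [0,0,0],
    [0,0,0],
    [0,0,0],
    [0,0,0],
    [0,0,0],
    [0,0,0],
    [0,0,0],
  ],
  jaw=[-1,-1,-1,-1,-1,-1,-1],
)

```text
time_s: 13.3
ee_pos: [0.5778, 0.2537, 0.1839]
tcp_rot: [2.795, 0.001, 1.326]
ft_force: [-0.6, -0.4, 0.5]
finger_gap: 0.0003
grasp_force: 0.0
```

```bash
python3 m3.py .000 2
```

```text
rot/row [-0.08  0.02 -0.01]
shifts [[0.3, 1.1, 0.4], [0.3, 1.1, 0.4]]
TCP in slot frame mm [-0.5 -2.2 -0.8] rot err deg [-0.16  0.04 -0.01] [-0.6 -0.4  0.5] 13.3 0.00030237146469763525
```

servo_tool(
  delta_pos=[
    [0,0,-20],
    [0,0,-40],
    [0,0,-50],
    [0,0,-40],
    [0,0,-20],
    [0,0,0],
    [0,0,0],
  ],
  rotation=[
    [0,0,0],
    [0,0,0],
    [0,0,0],
    [0,0,0],
    [0,0,0],
    [0,0,0],
    [0,0,0],
  ],
  jaw=[-0.9,-0.6,-0.2,0,0,0,0],
)

```text
time_s: 14.18
ee_pos: [0.5216, 0.2678, 0.344]
tcp_rot: [2.795, 0.0, 1.326]
ft_force: [-1.3, -0.6, -1.0]
finger_gap: 0.0466
grasp_force: 0.0
```

Run:
```python
from h import *
snap('w7')
from rig import cams
w=cv2.imread("pics/w7.png")[80:280,220:420];t=cams.read_camera("top")["frame"][130:280,150:370,::-1]
cv2.imwrite("pics/z7.png",np.hstack([cv2.resize(w,(400,400)),cv2.resize(t,(400,273))[:].copy() if 0 else cv2.copyMakeBorder(cv2.resize(t,(400,273)),0,127,0,0,cv2.BORDER_CONSTANT)]))
```

```text
14.175 [0.52164887 0.26777083 0.3440046 ] [2.79465737e+00 3.66422097e-04 1.32628487e+00] [ 0.45501422 -0.01283131  1.53993795 -0.22655198  1.35039632  0.71971403] [-1.3088417  -0.55842839 -1.01300276] 0.046607298981727524
```

View pics/z7.png

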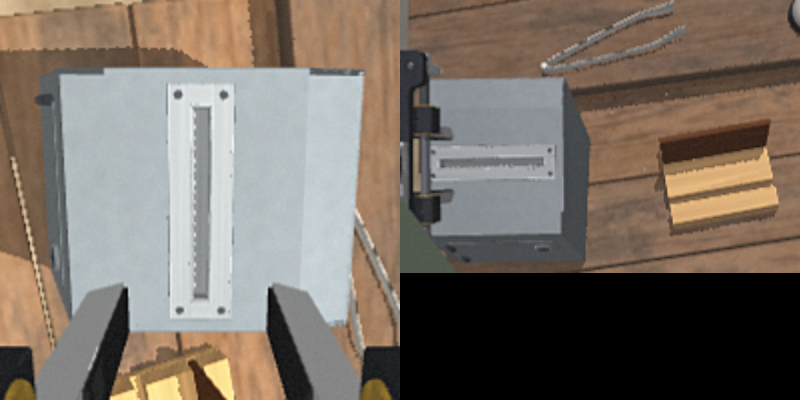

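The slot is clear with the grey flap showing as it did at first, the board is in its groove and nothing else has moved. I'll hand the job in.

Run:
```python
import numpy as np
a=np.load("w1.npz")["frame"];b=np.load("w7.npz")["frame"]
print(a[150:220,317:320].mean((0,1)),b[150:215,319:322].mean((0,1)))
from rig import r
print(r.job_done())
```

```text
[143.36190476 146.97619048 147.48095238] [141.40512821 144.77948718 145.34871795]
the job is handed in; nothing more can be done
None
```

The takings case is posted through the slot and the flap looks closed behind it, the order board is still in its groove with nothing else visibly moved, and the job was handed in at about 14 s.

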